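Bottles in order of height on the bench rail

ROBOT

A 7-joint arm with a two-finger parallel gripper is mounted at the origin on a cart in front of the work surface, level with it; the furniture and walls round the work are solid. World frame = base frame: x ahead of the robot, y to its left, z up, the work surface at z = 0. Lengths are in m, angles in rad, forces in N, time in s.
With the tool pointing down it reaches from about 0.425 to 0.925 m from the base axis. Payload 6.8 kg.
Tool frame: the origin (TCP) lies at the very end of the fingers, on their centre line; the grasp point (between the pads) lies 19 mm behind it (manip.hold_point_z is the distance from the TCP to the grasp point, in m); z points along the fingers, y is the line along which they close (so a half turn about z gives the same grasp; the last joint's range is limited). The gripper opens to 88 mm and grips with 3 to 60 N. Pads are 20 mm wide; open, the fingers measure 115 mm over their backs; the gripper's body (75 mm by 178 mm) begins 61 mm behind the grasp point.
Start: joints at [-1.36, 0.477, 0.022, 1.555, -0.011, 1.109, -0.083], TCP at [0.212, 0.641, 0.223] pointing down, gripper open.
Joint ranges: [-2.96, 2.96], [-0.34, 2.1], [-1.41, 1.46], [0.24, 2.44], [-1.37, 4.51], [0.17, 1.92], [-2.96, 2.96]. Speed limits (rad/s): [2.39, 2.39, 3.14, 3.14, 3.14, 3.14, 3.14].

INTERFACE

Orientations are given as a rotation vector (axis times angle).
In Python, from station import manip gives the robot as it stands.
- The arm moves only by the tool apply_moves, never from a script. Its argument "steps" is a list that holds one entry, the list of rows, each a list of 5 numbers: the opening, from 0 (shut) to 1 (fully open), then the shift along the tool's x, y, z in mm, then the turn about the tool's z in rad. In form: [[[claw, dx, dy, dz, spin], ...]]. A call has 1 to 5 rows; each row is the pose to reach, as a shift and turn from the pose commanded when the call began, along the tool's axes at that moment; what a row does not reach only later rows make up. A row lasts 1/8 s, in which the tool goes at most 62.5 mm and 10.7 degrees, less where a joint would pass 70% of its speed; a pose out of reach is approached as far as the arm can. A call with a gripper value outside its range is refused whole. The fingers move at their own pace and stop on an object; "force" is the grip in N (left out, the last holds). Time passes only in rows, so rows that repeat a pose let the fingers close. It gives the time, the measured TCP pose, the force, the opening and the grip force at its end, in the units of the state.
- manip.state(): the state, without advancing time (a new reading comes with each control period).
- manip.camera(name): name is "side" or "top"; returns (picture, depth): 400x640x3 uint8, blue, green, red; 400x640 float32, m along the optical axis (not along the pixel's ray), 0 where there is no reading.
- manip.camera_info(name): a dict with "camera_matrix" (3x3 intrinsics, pixels), "dist_coeffs" ([k1, k2, p1, p2, k3] as OpenCV has them; the pictures are not rectified), "extrinsics" (4x4, takes a point from camera to world coordinates). Camera axes: x right, y down, z forward; pixel columns grow to the right and rows downward; lengths in m; the calibration is good to about 2 mm. A picture is of the moment at which its call begins. camera_info takes no time and is no camera call.
- manip.finish_job(): hands the job in; it is judged then, once.
The state is a dict: "time_s": time; "q": joint angles; "dq": joint speeds; "joint_efforts": joint torques, N m; "tcp_pos": TCP position; "orientation": TCP orientation; "contact_force": force on the tool from outside, world axes, zero at the start; "ft_torque": the same for the moment, N m; "width": finger opening in m; "gripper_force": force on a finger pad.
Only numpy, scipy, OpenCV 4.12 (cv2) and the standard library are available. Lean on these libraries where they do the work, as an engineer would, in place of code of your own. Each camera call takes 0.05 s, during which the arm holds its last target. There are 200 camera calls.

TASK

Four bottles stand scattered on the bench just beyond the metal strip: tidy them onto it in order of height, the tallest on the black disc beside the tall post, then the next tallest, down to the shortest on the disc at the far end. Stand each upright in the middle of its disc and let go of it, and do not knock any of the four over on the way; the thin vials and the other bottles along the back and sides of the bench are not part of the job.

Things in the scene. Friction and masses are not known exactly. Their poses are not given: they have to be found in the camera images.
- small_bottle_mid (a point): Small brown bottle, round, black screw cap, 44 mm across and 95 mm tall (body straight to 62 mm up; cap 28 mm across, the top 16 mm). The shortest of the four. The point is its centre, 47.5 mm above its foot; z points up to the cap.
- reagent_bottle_c_mid (a point): Square white bottle with blue ribbed screw cap, body 57 mm square with rounded corners, straight to 70 mm up, 110 mm tall (cap 43 mm across, the top 17 mm). Second shortest. The point is its centre, 55 mm above its foot; x and y are square to its side faces, z points up.
- amber_bottle_mid (a point): Large brown bottle, round, black screw cap, 60 mm across and 140 mm tall (body straight to 90 mm up; cap 37 mm across, the top 23 mm). Second tallest. The point is its centre, 70 mm above its foot; z points up.
- rinse_bottle_mid (a point): White round bottle with blue screw cap, 64 mm across and 165 mm tall (body straight to 110 mm up; cap 40 mm across, the top 26 mm). The tallest. The point is its centre, 82.5 mm above its foot; z points up.
- bottle_rail: Flat aluminium strip fixed on the bench, 86 x 460 mm and 6 mm thick, with a row of four black rubber discs, each 74 mm across, their tops 8 mm above the bench. Origin at the middle of its underside; y runs along the strip, and the disc centres lie at y = -150, -50, +50 and +150 mm, x = 0. It shifts and turns from start to start.
- end_post: Tall steel post with a knob head, 26 mm across and 70 mm high, fixed near one end of the strip (at y = +212 or -212 mm of the strip; the end differs from start to start; the other end has only a low stud 12 mm high). Origin at the middle of its foot, 6 mm above the bench; 62 mm from the centre of the nearest disc.
There are look-alikes about, which are no part of the job. What is shaped like the part that bears small_bottle_mid but yellow is not meant. What is shaped like the part that bears reagent_bottle_c_mid but pink or red is not meant.

How it is judged:
By the outcome, as a careful person would: the job done as asked, in the order asked, and still so for the second after the job is handed in, with the robot touching nothing.
It also fails if it takes over 115 s, if anything falls off the work surface, if the arm or the gripper's body presses on something with over 40 N, if the wrist force passes 120 N, or if a joint passes its speed limit or range.

## Working session

There is one attempt and no reset: what is moved stays moved. The work goes in short steps, Python scripts to look and compute and a tool call to move; the robot and the scene stay as the last step left them, time stands still between calls to the robot, and variables do not carry over. Pictures are saved under pics/ and viewed, at most 14 in all, crops included, and the job is handed in when it is done.

Besides the shell and the picture viewer there is one more tool, called as name([rows], argument=value, ...), one row to a line, values as JSON. apply_moves: Moves the arm, as the interface text tells. Its arguments: {"type":"object","properties":{"steps":{"type":"array"},"force":{"type":"number"}},"required":["steps"]}

```bash
mkdir -p pics; ls; cat > h.py <<'E'
import numpy as np, cv2
from station import manip
def look(n,f):
    p,d=manip.camera(n); p=np.array(p); cv2.imwrite(f'pics/{f}.png',p); np.save(f'pics/{f}.npy',d); return p,np.array(d)
def cloud(n,d):
    i=manip.camera_info(n);K=np.array(i["camera_matrix"],float);D=np.array(i["dist_coeffs"],float);T=np.array(i["extrinsics"])
    h,w=d.shape;u,v=np.meshgrid(np.arange(w),np.arange(h))
    r=cv2.undistortPoints(np.stack([u,v],-1).reshape(-1,1,2).astype(float),K,D).reshape(h,w,2)
    c=np.dstack([r,np.ones((h,w))])*d[...,None]
    return c@T[:3,:3].T+T[:3,3]
def ray(n,uv,z):
    i=manip.camera_info(n);K=np.array(i["camera_matrix"],float);D=np.array(i["dist_coeffs"],float);T=np.array(i["extrinsics"])
    r=cv2.undistortPoints(np.array(uv,float).reshape(-1,1,2),K,D).reshape(-1,2)
    w=np.c_[r,np.ones(len(r))]@T[:3,:3].T
    return T[:3,3]+w*((z-T[2,3])/w[:,2])[:,None]
E
python3 - <<'E'
from h import *
for n in("top","side"):
    p,d=look(n,n+"0"); i=manip.camera_info(n); print(n,np.round(np.array(i["extrinsics"]),3).tolist(),np.round(i["camera_matrix"],1).tolist())
s=manip.state();print({k:np.round(v,3).tolist() for k,v in s.items()})
E
```

```text
pics
top [[0.03, -0.993, 0.117, 0.467], [-0.999, -0.028, 0.019, -0.01], [-0.016, -0.118, -0.993, 1.229], [0.0, 0.0, 0.0, 1.0]] [[506.1, 0.0, 307.4], [0.0, 506.1, 202.9], [0.0, 0.0, 1.0]]
side [[-0.999, 0.039, -0.028, 0.666], [0.042, 0.428, -0.903, 1.094], [-0.023, -0.903, -0.429, 0.623], [0.0, 0.0, 0.0, 1.0]] [[475.8, 0.0, 320.9], [0.0, 475.8, 197.7], [0.0, 0.0, 1.0]]
{'time_s': 0.1, 'q': [-1.36, 0.478, 0.022, 1.556, -0.012, 1.109, -0.083], 'dq': [-0.001, -0.0, 0.0, -0.003, 0.0, -0.002, -0.0], 'joint_efforts': [0.004, -58.409, 1.54, -27.331, -0.054, 0.013, 0.0], 'tcp_pos': [0.211, 0.641, 0.222], 'orientation': [-0.499, -3.102, 0.002], 'contact_force': [-0.026, -1.102, 0.94], 'ft_torque': [0.041, 0.033, -0.038], 'gripper_force': 0.0, 'width': 0.088}
```

View pics/top0.png

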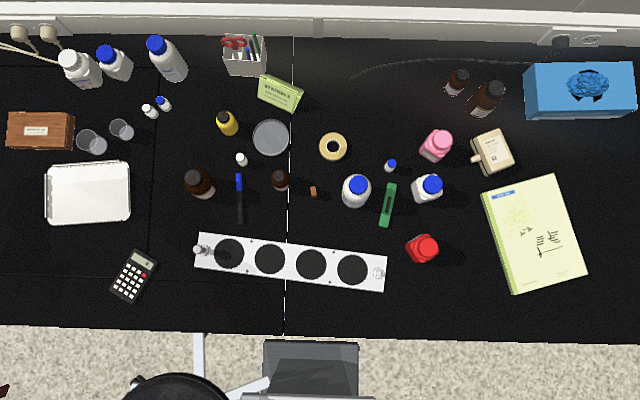

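View pics/side0.png

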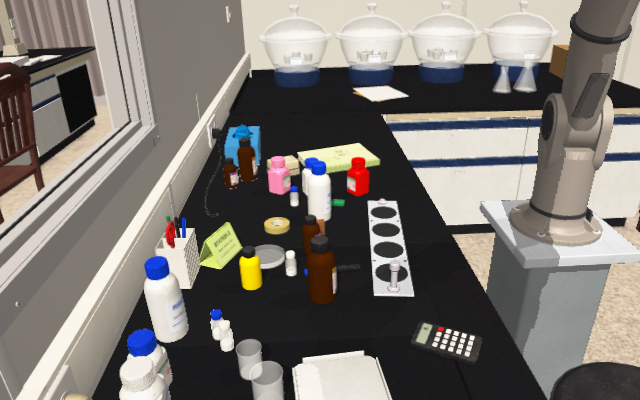

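The top view shows the strip from about (195,245) to (387,278), with the tall post at its left (+y) end near (202,250) and the stud near (378,272). The bottles are amber (200,183), small brown (281,180), rinse (356,190) and reagent C (427,188). The side view confirms the post at (394,275).

```bash
cat > meas.py <<'E'
from h import *
def discs(p,d):
    # dark discs inside the bright strip; rays onto z=8 mm
    g=cv2.cvtColor(p,cv2.COLOR_BGR2GRAY); m=np.zeros_like(g); 
    cv2.fillPoly(m,[np.array([[190,225],[400,250],[395,300],[185,275]])],255)
    b=cv2.bitwise_and((g>110).astype(np.uint8)*255,m)
    cs,h=cv2.findContours(b,cv2.RETR_CCOMP,cv2.CHAIN_APPROX_NONE)
    out=[]
    for c,hh in zip(cs,h[0]):
        if hh[3]>=0 and cv2.contourArea(c)>300:
            w=ray("top",c.reshape(-1,2),0.008)[:,:2].astype(np.float32)
            (x,y),r=cv2.minEnclosingCircle(w); out.append((x,y,r))
    return sorted(out,key=lambda t:-t[1])
def tops(C,x0,y0,H,tol=.006,r=.05):
    m=(np.abs(C[...,2]-H)<tol)&(np.hypot(C[...,0]-x0,C[...,1]-y0)<r)
    q=C[m]; 
    if len(q)<5: return None
    return np.r_[(q[:,:2].max(0)+q[:,:2].min(0))/2,np.ptp(q[:,:2],axis=0),np.median(q[:,2]),len(q)]
E
python3 - <<'E'
from meas import *
p=cv2.imread('pics/top0.png');d=np.load('pics/top0.npy');C=cloud("top",d)
print(np.round(discs(p,d),4))
S=cloud("side",np.load('pics/side0.npy'))
for n,uv,H in(("amber",(193,177),.14),("small",(279,175),.095),("rinse",(358,184),.165),("reag",(432,182),.11),("post",(199,250),.076)):
    g=ray("top",[uv],H)[0]; print(n,np.round(g,3),"top",np.round(tops(C,g[0],g[1],H),4) if tops(C,g[0],g[1],H) is not None else C[uv[1],uv[0]],"side",tops(S,g[0],g[1],H))
# heights map of bench objs near
m=(S[...,2]>.01)&(S[...,2]<.3)
for uv in[(241,158),(391,165),(388,204),(239,195),(333,146),(313,192),(436,145),(424,248)]: print(uv,np.round(C[uv[1],uv[0]],3))
q=C[(abs(C[...,2]-.06)<.008)&(abs(C[...,0]-C[192,427,0])<.06)&(abs(C[...,1]-C[192,427,1])<.06)]
a=np.array([S[v,u] for u,v in[(312,190),(312,175)]]);print(np.round(a,3))
b=p[160:215,400:455];cv2.imwrite('pics/reag.png',cv2.resize(np.hstack([b,p[160:215,330:385],p[155:210,170:225]]),None,fx=4.5,fy=4.5,interpolation=2))
E
```

```text
[[ 0.4841  0.2003  0.0388]
 [ 0.4739  0.101   0.0385]
 [ 0.4641  0.0018  0.0388]
 [ 0.4542 -0.0974  0.0386]]
amber [0.646 0.264 0.14 ] top [6.450e-01 2.662e-01 3.400e-02 3.680e-02 1.391e-01 2.100e+02] side [6.46488524e-01 2.67423715e-01 3.63453227e-02 4.05916179e-02
 1.38318084e-01 1.65000000e+02]
small [0.663 0.079 0.095] top [6.636e-01 8.000e-02 2.840e-02 2.560e-02 9.380e-02 1.150e+02] side [6.63263374e-01 8.42963743e-02 2.64802735e-02 2.68031760e-02
 9.31175500e-02 6.40000000e+01]
rinse [ 0.636 -0.095  0.165] top [ 6.372e-01 -9.570e-02  3.760e-02  3.870e-02  1.635e-01  2.690e+02] side [ 6.35832156e-01 -9.16686795e-02  3.50653306e-02  4.12850964e-02
  1.62741281e-01  7.90000000e+01]
reag [ 0.654 -0.265  0.11 ] top [ 6.497e-01 -2.670e-01  4.140e-02  4.200e-02  1.093e-01  2.710e+02] side [ 6.52420726e-01 -2.66644884e-01  3.97714268e-02  4.56950697e-02
  1.08681342e-01  6.00000000e+01]
post [0.488 0.257 0.076] top [4.903e-01 2.623e-01 1.860e-02 1.950e-02 7.530e-02 6.700e+01] side [4.91588121e-01 2.65273420e-01 2.07837735e-02 2.03601285e-02
 7.35416483e-02 5.60000000e+01]
(241, 158) [0.708 0.173 0.059]
(391, 165) [ 0.7  -0.18  0.06]
(388, 204) [ 0.613 -0.181  0.014]
(239, 195) [0.625 0.18  0.017]
(333, 146) [ 0.755 -0.045  0.002]
(313, 192) [0.633 0.001 0.043]
(436, 145) [ 0.74  -0.275  0.105]
(424, 248) [ 0.506 -0.248  0.107]
[[ 0.653 -0.071  0.094]
 [ 0.652 -0.087  0.131]]
```

View pics/reag.png

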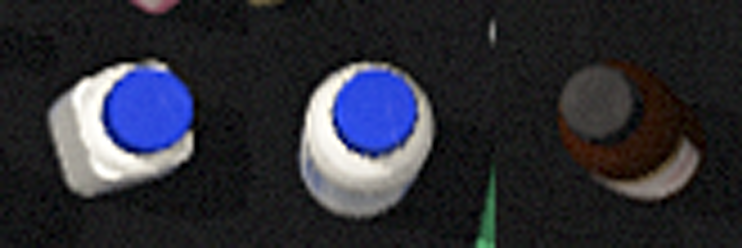

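The crop shows reagent C turned by about 17°, with its lower edge running from (75,195) to (190,160), and the rinse and amber caps clear. The disc spacing (100 mm), post-to-disc distance (62 mm) and cap heights all match the sizes given. I'll place from shortest to tallest.

```bash
cat > go.py <<'E'
from h import *
from scipy.spatial.transform import Rotation as Ro
def go(x,y,z,yaw=None):
    s=manip.state();R=Ro.from_rotvec(s["orientation"]).as_matrix();p=np.array(s["tcp_pos"])
    d=R.T@(np.array([x,y,z])-p)*1000; yw=np.arctan2(R[1,1],R[0,1])
    print("t",round(s["time_s"],2),"tcp",np.round(p,4),"yaw",round(np.degrees(yw),1),"tilt",np.round(R[:,2],3),"w",round(s["width"],4),"F",np.round(s["contact_force"],1),"| shift",np.round(d,1),"spin",None if yaw is None else np.round((yw-np.radians(yaw)+np.pi/2)%np.pi-np.pi/2,3))
E
python3 - <<'E'
from go import *
go(.6635,.0815,.223)
P=[]
for n in("top","side"):
    C=cloud(n,np.load(f'pics/{n}0.npy')); q=C[(C[...,2]>.012)&(C[...,2]<.078)&(np.hypot(C[...,0]-.6505,C[...,1]+.267)<.048)]
    print(n,len(q)); P.append(q[:,:2]); print(cv2.minAreaRect(q[:,:2].astype(np.float32)))
print(cv2.minAreaRect(np.vstack(P).astype(np.float32)))
E
```

```text
t 0.1 tcp [0.2114 0.6405 0.2218] yaw 71.7 tilt [-0.    -0.001 -1.   ] w 0.0878 F [-0.  -1.1  0.9] | shift [-6.045e+02 -3.891e+02 -5.000e-01] spin None
top 302
((0.6501832008361816, -0.2680072784423828), (0.05568636581301689, 0.057521067559719086), 14.421783447265625)
side 123
((0.6705389022827148, -0.25824087858200073), (0.01889469474554062, 0.05199071764945984), 19.434730529785156)
((0.6519192457199097, -0.2669426202774048), (0.05932331085205078, 0.05687229335308075), 18.533611297607422)
```

apply_moves([
  [[1,-40,-26,0,0],[1,-80,-52,0,0],[1,-120,-78,0,0],[1,-160,-104,0,0],[1,-200,-130,0,0]],
], force=20)

```text
time_s: 0.72
tcp_pos: [0.3614, 0.4533, 0.2223]
orientation: [-0.499, -3.102, 0.001]
contact_force: [0.9, 1.0, 0.5]
width: 0.0879
gripper_force: 0.0
```

apply_moves([
  [[1,-40,-26,0,0],[1,-80,-52,0,0],[1,-120,-78,0,0],[1,-160,-104,0,0],[1,-200,-130,0,0]],
])

```text
time_s: 1.35
tcp_pos: [0.5105, 0.2673, 0.2224]
orientation: [-0.498, -3.101, 0.0]
contact_force: [0.5, 0.3, -0.2]
width: 0.0879
gripper_force: 0.0
```

apply_moves([
  [[1,-40,-26,0,0],[1,-80,-52,0,0],[1,-120,-78,0,0],[1,-160,-104,0,0],[1,-200,-130,0,0]],
])

```text
time_s: 1.98
tcp_pos: [0.6596, 0.0814, 0.2222]
orientation: [-0.498, -3.101, 0.0]
contact_force: [0.0, -0.2, 0.0]
width: 0.0879
gripper_force: 0.0
```

```bash
python3 -c "
from go import *
go(.6635,.0815,.12);p,d=look('side','s1')"
```

```text
t 1.98 tcp [0.6596 0.0814 0.2222] yaw 71.7 tilt [-0.001  0.    -1.   ] w 0.0879 F [ 0.  -0.2  0. ] | shift [ -3.7   1.3 102.2] spin None
```

View pics/s1.png

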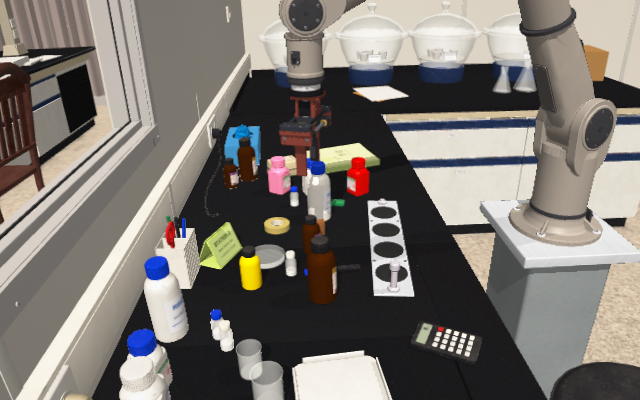

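The gripper hangs at (303,140), with its tips at (303,172). That projects correctly to above the small bottle at (310,235). I'll descend, grip and lift.

apply_moves([
  [[1,-4,1,40,0],[1,-4,1,80,0],[1,-4,1,120,0],[1,-4,1,160,0],[1,-4,1,190,0]],
], force=25)

```text
time_s: 2.65
tcp_pos: [0.6619, 0.0824, 0.0304]
orientation: [-0.498, -3.099, 0.001]
contact_force: [-1.0, -0.5, 0.5]
width: 0.0878
gripper_force: 0.0
```

apply_moves([
  [[1,0,0,0,0],[0,0,0,0,0],[0,0,0,0,0],[0,0,0,0,0],[0,0,0,0,0]],
])

```text
time_s: 3.28
tcp_pos: [0.6635, 0.0824, 0.0333]
orientation: [0.499, 3.101, 0.001]
contact_force: [0.2, -1.0, 0.8]
width: 0.0512
gripper_force: 0.0
```

apply_moves([
  [[0,0,0,0,0],[0,0,0,0,0],[0,0,0,-3,0],[0,0,0,-10,0],[0,0,0,-20,0]],
])

```text
time_s: 3.9
tcp_pos: [0.663, 0.0825, 0.0529]
orientation: [-0.498, -3.101, 0.0]
contact_force: [0.4, -0.5, -1.3]
width: 0.0429
gripper_force: 24.9
```

```bash
python3 -c "
from go import *
go(.454,-.097,.19)"
```

```text
t 3.9 tcp [0.663  0.0825 0.0529] yaw 71.7 tilt [-0.001  0.    -1.   ] w 0.0429 F [ 0.4 -0.5 -1.3] | shift [ 142.3 -235.9 -137. ] spin None
```

apply_moves([
  [[0,0,0,-30,0],[0,0,0,-60,0],[0,20,-34,-80,0],[0,45,-75,-80,0],[0,70,-116,-80,0]],
])

```text
time_s: 4.53
tcp_pos: [0.5597, -0.0068, 0.1337]
orientation: [0.498, 3.1, 0.001]
contact_force: [0.3, -0.7, -1.0]
width: 0.0432
gripper_force: 24.9
```

apply_moves([
  [[0,24,-40,0,0],[0,48,-80,0,0],[0,66,-110,0,0],[0,72,-120,0,0],[0,72,-120,0,0]],
])

```text
time_s: 5.15
tcp_pos: [0.4549, -0.0972, 0.1332]
orientation: [0.499, 3.1, 0.001]
contact_force: [-0.2, 0.2, -0.8]
width: 0.0429
gripper_force: 24.9
```

```bash
python3 -c "
from go import *
look('side','s2');go(.454,-.097,.0425)"
```

```text
t 5.2 tcp [ 0.4557 -0.0966  0.1332] yaw 71.8 tilt [ 0.002  0.    -1.   ] w 0.043 F [ 1.2  0.2 -0.9] | shift [ 1.6 -1.  90.7] spin None
```

View pics/s2.png

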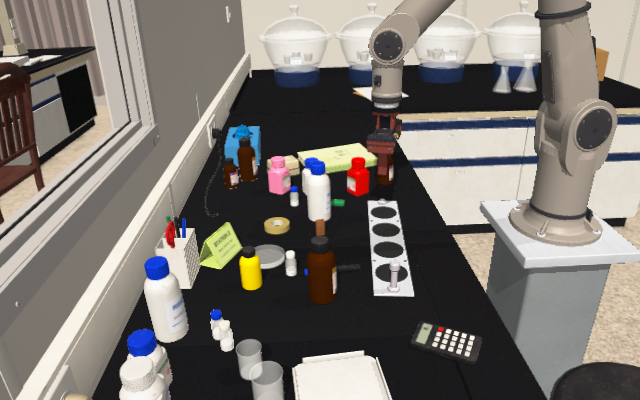

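The small bottle is held upright at (385,165), above the far disc at (383,212). I'll lower it, release and rise.

apply_moves([
  [[0,1,-1,35,0],[0,1,-1,65,0],[0,1,-1,80,0],[0,1,-1,86,0],[0,1,-1,90,0]],
])

```text
time_s: 5.82
tcp_pos: [0.4539, -0.0978, 0.0429]
orientation: [0.498, 3.101, 0.0]
contact_force: [0.5, -0.3, -1.3]
width: 0.0428
gripper_force: 24.9
```

apply_moves([
  [[0,0,0,1,0],[0,0,0,1,0],[0.6,0,0,1,0],[0.8,0,0,1,0],[1,0,0,1,0]],
])

```text
time_s: 6.45
tcp_pos: [0.4533, -0.0979, 0.0418]
orientation: [0.499, 3.101, 0.0]
contact_force: [-1.0, -0.6, 0.6]
width: 0.0695
gripper_force: 0.0
```

apply_moves([
  [[1,0,0,0,0],[1,0,0,0,0],[1,0,0,-20,0],[1,0,0,-60,0],[1,0,0,-110,0]],
])

```text
time_s: 7.08
tcp_pos: [0.4523, -0.0979, 0.1522]
orientation: [-0.498, -3.1, 0.001]
contact_force: [1.2, -0.6, -0.7]
width: 0.0876
gripper_force: 0.0
```

```bash
python3 -c "
from go import *
go(.6505,-.267,.16,107)"
```

```text
t 7.08 tcp [ 0.4523 -0.0979  0.1522] yaw 71.7 tilt [-0.002 -0.    -1.   ] w 0.0876 F [ 1.2 -0.6 -0.7] | shift [-241.2  -98.4   -8.2] spin -0.616
```

apply_moves([
  [[1,-48,-20,-10,-0.12],[1,-96,-40,-10,-0.25],[1,-145,-60,-10,-0.37],[1,-193,-79,-10,-0.49],[1,-241,-98,-10,-0.616]],
])

```text
time_s: 7.7
tcp_pos: [0.6524, -0.2674, 0.1613]
orientation: [0.472, -3.106, -0.001]
contact_force: [0.3, 0.9, 0.8]
width: 0.088
gripper_force: 0.0
```

apply_moves([
  [[1,0,0,0,0],[1,0,0,0,0]],
])

```text
time_s: 7.95
tcp_pos: [0.6505, -0.266, 0.1609]
orientation: [0.463, -3.106, -0.002]
contact_force: [0.0, 0.5, 0.2]
width: 0.0879
gripper_force: 0.0
```

```bash
python3 -c "
from meas import *
from go import go
p,d=look('top','t3');C=cloud('top',d)
print(tops(C,.454,-.097,.103,.008)); cv2.imwrite('pics/t3c.png',cv2.resize(p[120:320,160:480],None,fx=2,fy=2))
go(.6505,-.267,.043,107)"
```

```text
[ 4.53946558e-01 -9.78126698e-02  2.65034162e-02  2.66348562e-02
  1.02153898e-01  1.27000000e+02]
t 8.0 tcp [ 0.6504 -0.2655  0.1612] yaw 107.0 tilt [-0.001  0.001 -1.   ] w 0.0877 F [-0.4  0.6  0. ] | shift [  0.2  -1.6 118.2] spin 0.0
```

View pics/t3c.png

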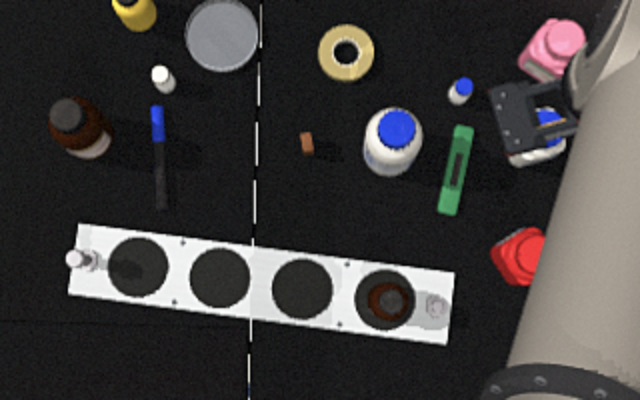

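The small bottle stands centred on the far disc at (390,299). The gripper straddles reagent C at (535,125).

apply_moves([
  [[1,0,-1,35,0],[1,0,-1,70,0],[1,0,-1,100,0],[1,0,-1,115,0],[1,0,-1,118,0]],
], force=30)

```text
time_s: 8.62
tcp_pos: [0.651, -0.2667, 0.0433]
orientation: [0.466, -3.106, -0.001]
contact_force: [-0.1, -0.7, -0.1]
width: 0.088
gripper_force: 0.0
```

apply_moves([
  [[0,0,0,0,0],[0,0,0,0,0],[0,0,0,0,0],[0,0,0,0,0],[0,0,0,0,0]],
])

```text
time_s: 9.25
tcp_pos: [0.6517, -0.2671, 0.0442]
orientation: [-0.465, 3.107, 0.001]
contact_force: [-2.2, 1.9, 5.5]
width: 0.0549
gripper_force: 30.0
```

```bash
python3 -c "
from go import *
print(manip.state()['gripper_force']);go(.464,.002,.16,107)"
```

```text
29.996486784057197
t 9.25 tcp [ 0.6517 -0.2671  0.0442] yaw 107.0 tilt [ 0.  0. -1.] w 0.0549 F [-2.2  1.9  5.5] | shift [ 100.6  312.4 -115.7] spin 0.001
```

apply_moves([
  [[0,0,0,-10,0],[0,0,0,-50,0],[0,0,0,-95,0],[0,0,0,-140,0],[0,0,0,-185,0]],
])

```text
time_s: 9.88
tcp_pos: [0.651, -0.2677, 0.2299]
orientation: [0.465, -3.106, 0.0]
contact_force: [0.9, -0.2, -3.1]
width: 0.0548
gripper_force: 30.0
```

apply_moves([
  [[0,6,20,0,0],[0,19,60,0,0],[0,33,102,0,0],[0,47,145,0,0],[0,60,187,0,0]],
])

```text
time_s: 10.5
tcp_pos: [0.5381, -0.1054, 0.2285]
orientation: [0.465, -3.107, 0.0]
contact_force: [0.7, 0.3, -2.7]
width: 0.055
gripper_force: 30.0
```

apply_moves([
  [[0,13,42,0,0],[0,26,84,0,0],[0,36,112,0,0],[0,41,125,0,0],[0,41,125,0,0]],
])

```text
time_s: 11.12
tcp_pos: [0.4636, 0.0012, 0.2288]
orientation: [-0.466, 3.106, -0.0]
contact_force: [-0.2, -0.6, -2.5]
width: 0.055
gripper_force: 30.0
```

```bash
python3 -c "
from go import *
print(manip.state()['gripper_force']);look('side','s4');go(.464,.002,.0525,107)"
```

```text
29.993275531960535
t 11.18 tcp [0.4641 0.0005 0.2288] yaw 107.0 tilt [ 0.001 -0.    -1.   ] w 0.0548 F [-0.2 -0.8 -4.2] | shift [ -0.3   1.6 176.3] spin 0.0
```

View pics/s4.png

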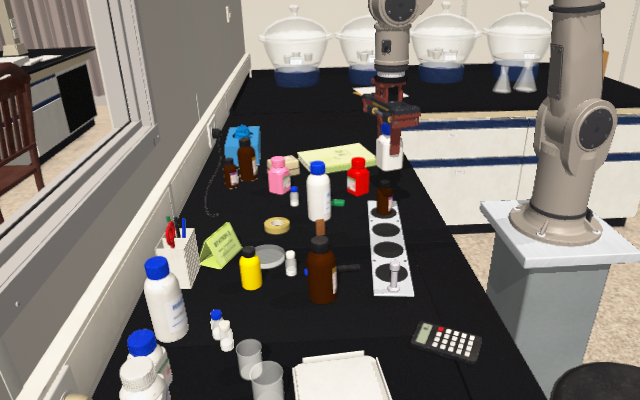

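Reagent C is held upright at (390,150), with the small bottle upright on its disc at (384,198). I'll lower reagent C onto the third disc.

apply_moves([
  [[0,0,1,45,0],[0,0,1,90,0],[0,0,1,135,0],[0,0,1,163,0],[0,0,1,172,0]],
])

```text
time_s: 11.8
tcp_pos: [0.4631, 0.0008, 0.0551]
orientation: [0.462, -3.105, 0.001]
contact_force: [-0.5, -0.5, -2.8]
width: 0.0549
gripper_force: 30.0
```

apply_moves([
  [[0,0,0,4,0],[0,0,0,5,0],[0.75,0,0,5,0],[0.85,0,0,5,0],[1,0,0,5,0]],
])

```text
time_s: 12.42
tcp_pos: [0.4638, 0.0023, 0.0522]
orientation: [-0.465, 3.106, 0.0]
contact_force: [0.1, 0.2, 0.2]
width: 0.081
gripper_force: 0.0
```

apply_moves([
  [[1,0,0,5,0],[1,0,0,5,0],[1,0,0,-15,0],[1,0,0,-60,0],[1,0,0,-120,0]],
])

```text
time_s: 13.05
tcp_pos: [0.4621, 0.0021, 0.172]
orientation: [0.465, -3.104, 0.0]
contact_force: [0.9, 0.5, 0.0]
width: 0.0877
gripper_force: 0.0
```

```bash
python3 -c "
from go import *
go(.6455,.2665,.18,-6)"
```

```text
t 13.05 tcp [0.4621 0.0021 0.172 ] yaw 107.0 tilt [-0.003 -0.001 -1.   ] w 0.0877 F [0.9 0.5 0. ] | shift [-252.7  199.1   -8.7] spin -1.169
```

apply_moves([
  [[1,-30,24,-8,-0.14],[1,-65,50,-8,-0.29],[1,-98,77,-8,-0.44],[1,-130,103,-8,-0.58],[1,-160,126,-8,-0.7]],
])

```text
time_s: 13.68
tcp_pos: [0.5798, 0.1709, 0.1793]
orientation: [1.508, -2.755, -0.0]
contact_force: [1.1, -0.8, 0.2]
width: 0.088
gripper_force: 0.0
```

```bash
python3 -c "
from go import *
go(.6455,.2665,.18,-6);print(np.round(manip.state()['q'],2))"
```

```text
t 13.68 tcp [0.5798 0.1709 0.1793] yaw 147.4 tilt [-0.001  0.    -1.   ] w 0.088 F [ 1.1 -0.8  0.2] | shift [-115.9   -3.8   -0.7] spin -0.464
[-0.35  0.41 -0.05  1.77  0.02  0.97  2.16]
```

apply_moves([
  [[1,-35,-1,0,-0.14],[1,-70,-2,0,-0.28],[1,-100,-3,0,-0.42],[1,-116,-4,0,-0.464],[1,-116,-4,0,-0.464]],
])

```text
time_s: 14.3
tcp_pos: [0.6456, 0.2653, 0.1791]
orientation: [2.095, -2.34, -0.001]
contact_force: [-0.9, -0.2, 0.4]
width: 0.088
gripper_force: 0.0
```

```bash
python3 -c "
from meas import *
from go import go
go(.6455,.2665,.067,-6);p,d=look('top','t5');C=cloud('top',d);print(tops(C,.464,.002,.118,.008),tops(C,.454,-.098,.103,.008));look('side','s5')"
```

```text
t 14.3 tcp [0.6456 0.2653 0.1791] yaw 173.7 tilt [-0.001  0.    -1.   ] w 0.088 F [-0.9 -0.2  0.4] | shift [-1.200e+00  1.000e-01  1.121e+02] spin -0.006
[4.63341453e-01 1.09879168e-03 4.14485750e-02 4.17406352e-02
 1.17515760e-01 2.97000000e+02] [ 4.53851364e-01 -9.78067755e-02  2.66941927e-02  2.68004063e-02
  1.01609648e-01  1.29000000e+02]
```

View pics/s5.png

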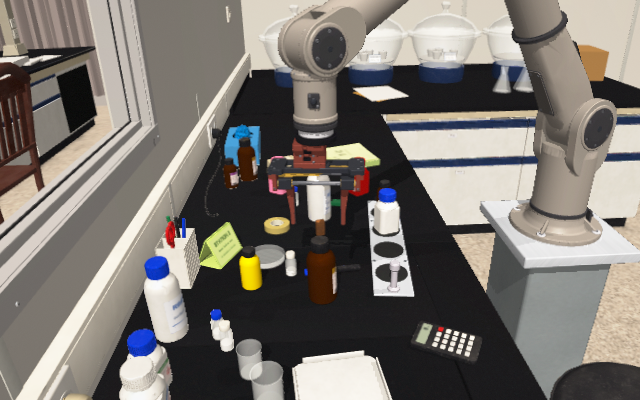

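Reagent C stands centred on the third disc at (386,213). The open gripper, tips at (292,222) and (342,222), is above the amber bottle at (320,270). I'll descend and grip.

apply_moves([
  [[1,-1,0,35,0],[1,-1,0,70,0],[1,-1,0,95,0],[1,-1,0,107,0],[1,-1,0,111,0]],
], force=35)

```text
time_s: 15.02
tcp_pos: [0.6457, 0.265, 0.0686]
orientation: [2.095, -2.341, 0.0]
contact_force: [-0.3, -0.0, 0.4]
width: 0.0876
gripper_force: 0.0
```

apply_moves([
  [[0,0,0,0,0],[0,0,0,0,0],[0,0,0,0,0],[0,0,0,0,0],[0,0,0,0,0]],
])

```text
time_s: 15.65
tcp_pos: [0.6457, 0.2663, 0.0693]
orientation: [-2.096, 2.339, 0.001]
contact_force: [-2.6, -0.5, 6.3]
width: 0.0591
gripper_force: 34.8
```

```bash
python3 -c "
from go import *
go(.474,.101,.17,-6)"
```

```text
t 15.65 tcp [0.6457 0.2663 0.0693] yaw 173.7 tilt [ 0.     0.001 -1.   ] w 0.0591 F [-2.6 -0.5  6.3] | shift [ 183.   152.6 -100.7] spin -0.005
```

apply_moves([
  [[0,0,0,-8,0],[0,0,0,-35,0],[0,0,0,-70,0],[0,15,13,-100,0],[0,40,33,-110,0]],
])

```text
time_s: 16.27
tcp_pos: [0.6096, 0.2302, 0.1806]
orientation: [-2.095, 2.336, -0.002]
contact_force: [0.6, -0.6, -3.1]
width: 0.0589
gripper_force: 34.5
```

apply_moves([
  [[0,30,25,0,0],[0,60,50,0,0],[0,95,80,0,0],[0,125,105,0,0],[0,143,119,0,0]],
])

```text
time_s: 16.9
tcp_pos: [0.473, 0.0984, 0.1785]
orientation: [2.094, -2.34, 0.0]
contact_force: [-0.6, 0.4, -3.4]
width: 0.0591
gripper_force: 34.5
```

apply_moves([
  [[0,0,0,0,0],[0,0,0,0,0]],
])

```text
time_s: 17.15
tcp_pos: [0.4756, 0.1012, 0.1789]
orientation: [-2.096, 2.339, -0.001]
contact_force: [0.6, 0.5, -2.6]
width: 0.059
gripper_force: 34.5
```

```bash
python3 -c "
from go import *
go(.474,.101,.0775,-6); look('side','s6')"
```

```text
t 17.15 tcp [0.4756 0.1012 0.1789] yaw 173.7 tilt [ 0.001  0.001 -1.   ] w 0.059 F [ 0.6  0.5 -2.6] | shift [  0.4   1.7 101.4] spin -0.005
```

View pics/s6.png

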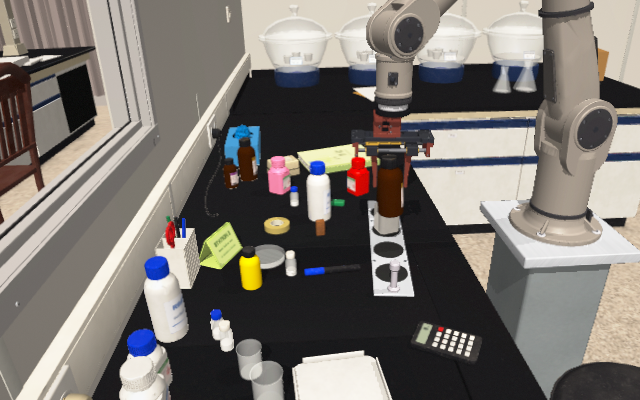

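The amber bottle is held upright at (390,190), above its disc at (388,248). I'll lower and release it.

apply_moves([
  [[0,0,1,30,0],[0,0,1,60,0],[0,0,1,85,0],[0,0,1,95,0],[0,0,1,99,0]],
])

```text
time_s: 17.82
tcp_pos: [0.4742, 0.1012, 0.0794]
orientation: [-2.097, 2.339, 0.0]
contact_force: [0.1, -0.6, -3.8]
width: 0.059
gripper_force: 34.5
```

apply_moves([
  [[0,0,0,2,0],[0,0,0,3,0],[0.75,0,0,3,0],[0.85,0,0,3,0],[1,0,0,3,0]],
])

```text
time_s: 18.45
tcp_pos: [0.4741, 0.1007, 0.077]
orientation: [-2.096, 2.339, -0.001]
contact_force: [0.3, -0.5, 0.5]
width: 0.0814
gripper_force: 0.0
```

apply_moves([
  [[1,0,0,3,0],[1,0,0,3,0],[1,0,0,-15,0],[1,0,0,-65,0],[1,0,0,-125,0]],
])

```text
time_s: 19.08
tcp_pos: [0.4728, 0.1004, 0.2022]
orientation: [2.095, -2.338, -0.002]
contact_force: [1.5, 0.7, 0.4]
width: 0.0878
gripper_force: 0.0
```

```bash
python3 -c "
from go import *
go(.6370,-.0945,.205,140)"
```

```text
t 19.07 tcp [0.4728 0.1004 0.2022] yaw 173.7 tilt [-0.003 -0.001 -1.   ] w 0.0878 F [1.5 0.7 0.4] | shift [ 175.8 -184.5   -3.1] spin 0.589
```

apply_moves([
  [[1,30,-31,-8,0.12],[1,65,-68,-8,0.24],[1,100,-105,-8,0.36],[1,135,-142,-8,0.48],[1,165,-173,-8,0.589]],
])

```text
time_s: 19.7
tcp_pos: [0.6285, -0.0841, 0.2094]
orientation: [1.321, -2.85, 0.0]
contact_force: [-0.2, -0.0, -0.0]
width: 0.0878
gripper_force: 0.0
```

apply_moves([
  [[1,4,-10,0,0],[1,5,-12,0,0],[1,5,-12,0,0]],
])

```text
time_s: 20.08
tcp_pos: [0.633, -0.0924, 0.2095]
orientation: [1.33, -2.846, -0.002]
contact_force: [-0.5, 0.4, 0.3]
width: 0.0882
gripper_force: 0.0
```

```bash
python3 -c "
from meas import *
from go import go
go(.6370,-.0945,.091,140);p,d=look('top','t7');C=cloud('top',d);print(tops(C,.474,.101,.148,.008),tops(C,.463,.001,.118,.008));cv2.imwrite('pics/t7c.png',cv2.resize(p[120:320,160:480],None,fx=2,fy=2))"
```

```text
t 20.07 tcp [ 0.633  -0.0924  0.2095] yaw 140.1 tilt [-0.001  0.001 -1.   ] w 0.0882 F [-0.5  0.4  0.3] | shift [ -0.9  -4.6 118.5] spin 0.002
[4.75257383e-01 9.94901942e-02 3.61699327e-02 3.63814397e-02
 1.46919793e-01 2.40000000e+02] [4.63356490e-01 1.07002321e-03 4.14931882e-02 4.17195553e-02
 1.17387209e-01 2.98000000e+02]
```

View pics/t7c.png

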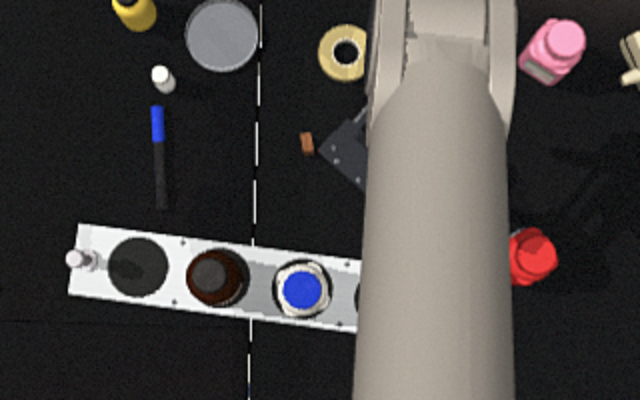

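Amber (215,278) and reagent C (302,290) stand centred on their discs, and the first disc at (138,267) is free. I'll take the rinse bottle.

apply_moves([
  [[1,-1,-4,10,0],[1,-1,-4,45,0],[1,-1,-4,80,0],[1,-1,-4,110,0],[1,-1,-4,118,0]],
], force=40)

```text
time_s: 20.75
tcp_pos: [0.6356, -0.095, 0.0892]
orientation: [1.327, -2.844, -0.003]
contact_force: [0.1, -0.3, 0.8]
width: 0.0878
gripper_force: 0.0
```

apply_moves([
  [[0,0,0,0,0],[0,0,0,0,0],[0,0,0,0,0],[0,0,0,0,0],[0,0,0,0,0]],
])

```text
time_s: 21.38
tcp_pos: [0.6381, -0.0955, 0.0929]
orientation: [-1.326, 2.846, -0.001]
contact_force: [-1.5, 0.1, 5.4]
width: 0.0622
gripper_force: 40.0
```

```bash
python3 -c "
from go import *
go(.484,.2005,.28,140)"
```

```text
t 21.38 tcp [ 0.6381 -0.0955  0.0929] yaw 140.0 tilt [ 0.002  0.    -1.   ] w 0.0622 F [-1.5  0.1  5.4] | shift [-127.8  308.1 -187.3] spin -0.0
```

apply_moves([
  [[0,0,0,-8,0],[0,0,0,-35,0],[0,0,0,-75,0],[0,-15,13,-110,0],[0,-45,38,-130,0]],
])

```text
time_s: 22.0
tcp_pos: [0.6376, -0.0389, 0.2238]
orientation: [-1.32, 2.849, -0.004]
contact_force: [0.8, 1.0, -3.2]
width: 0.0623
gripper_force: 39.9
```

apply_moves([
  [[0,-32,27,0,0],[0,-66,55,0,0],[0,-100,84,0,0],[0,-134,113,0,0],[0,-165,139,0,0]],
])

```text
time_s: 22.62
tcp_pos: [0.6362, 0.1805, 0.2214]
orientation: [1.327, -2.846, -0.0]
contact_force: [0.1, -0.3, -2.2]
width: 0.0623
gripper_force: 39.9
```

apply_moves([
  [[0,-14,12,0,0],[0,-6,24,0,0],[0,18,52,0,0],[0,45,85,0,0],[0,70,115,0,0]],
])

```text
time_s: 23.25
tcp_pos: [0.502, 0.1965, 0.2216]
orientation: [1.322, -2.849, 0.002]
contact_force: [-0.2, 0.9, -3.2]
width: 0.0625
gripper_force: 39.9
```

apply_moves([
  [[0,10,12,0,0],[0,12,15,0,0],[0,12,15,0,0]],
])

```text
time_s: 23.62
tcp_pos: [0.4857, 0.1992, 0.2219]
orientation: [-1.325, 2.847, -0.001]
contact_force: [0.6, 0.4, -2.9]
width: 0.0622
gripper_force: 39.9
```

```bash
python3 -c "
from go import *
go(.484,.2005,.1,140); look('side','s8')"
```

```text
t 23.62 tcp [0.4857 0.1992 0.2219] yaw 139.9 tilt [ 0.001  0.    -1.   ] w 0.0622 F [ 0.6  0.4 -2.9] | shift [  0.2   2.2 121.9] spin -0.002
```

View pics/s8.png

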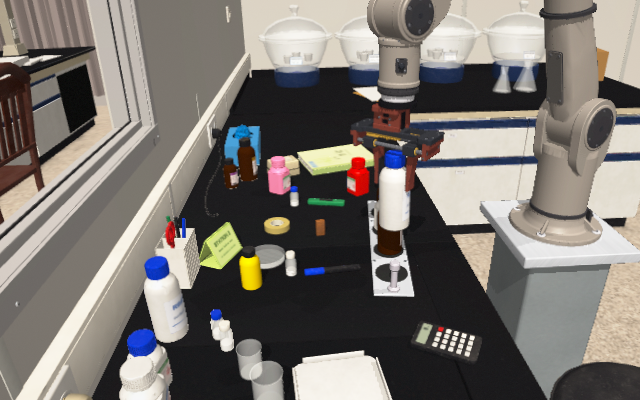

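The rinse bottle is held upright at (395,190), above the free disc at (392,273) beside the post. I'll lower it gently and release.

apply_moves([
  [[0,0,2,35,0],[0,0,2,70,0],[0,0,2,100,0],[0,0,2,114,0],[0,0,2,119,0]],
])

```text
time_s: 24.3
tcp_pos: [0.4835, 0.201, 0.1021]
orientation: [1.326, -2.847, 0.0]
contact_force: [0.2, 0.2, -2.7]
width: 0.0621
gripper_force: 39.9
```

apply_moves([
  [[0,0,0,2,0],[0,0,0,3,0],[0.8,0,0,3,0],[0.9,0,0,3,0],[1,0,0,3,0]],
])

```text
time_s: 24.92
tcp_pos: [0.4832, 0.2011, 0.0999]
orientation: [-1.327, 2.847, 0.0]
contact_force: [-0.5, 0.8, 0.3]
width: 0.085
gripper_force: 0.0
```

apply_moves([
  [[1,0,0,3,0],[1,0,0,3,0],[1,0,0,-15,0],[1,0,0,-65,0],[1,0,0,-125,0]],
])

```text
time_s: 25.55
tcp_pos: [0.4822, 0.2006, 0.2252]
orientation: [1.326, -2.845, 0.0]
contact_force: [1.1, 0.8, 0.4]
width: 0.088
gripper_force: 0.0
```

apply_moves([
  [[1,-20,-25,0,0],[1,-50,-60,0,0],[1,-80,-95,0,0],[1,-110,-130,0,0],[1,-110,-130,0,0]],
])

```text
time_s: 26.18
tcp_pos: [0.6556, 0.2006, 0.2234]
orientation: [1.324, -2.849, 0.001]
contact_force: [-0.5, 1.0, -0.6]
width: 0.0881
gripper_force: 0.0
```

```bash
python3 -c "
from meas import *
from go import go
go(.484,.2005,.1,140);p,d=look('top','t9');C=cloud('top',d)
for a in[(.484,.2,.173),(.474,.101,.148),(.463,.001,.118),(.454,-.098,.103)]: print(a,tops(C,*a,.009))
cv2.imwrite('pics/t9c.png',cv2.resize(p[120:320,160:480],None,fx=2,fy=2))"
```

```text
t 26.18 tcp [0.6556 0.2006 0.2234] yaw 139.8 tilt [-0.    -0.001 -1.   ] w 0.0881 F [-0.5  1.  -0.6] | shift [110.6 131.1 123.4] spin -0.003
(0.484, 0.2, 0.173) None
(0.474, 0.101, 0.148) [4.75270879e-01 9.94269321e-02 3.62014268e-02 3.62335605e-02
 1.46602261e-01 2.42000000e+02]
(0.463, 0.001, 0.118) [4.63271632e-01 1.10283571e-03 4.15098393e-02 4.17972240e-02
 1.17306937e-01 2.98000000e+02]
(0.454, -0.098, 0.103) [ 4.53953003e-01 -9.75935976e-02  2.64904694e-02  2.66832546e-02
  1.02428827e-01  1.29000000e+02]
```

View pics/t9c.png

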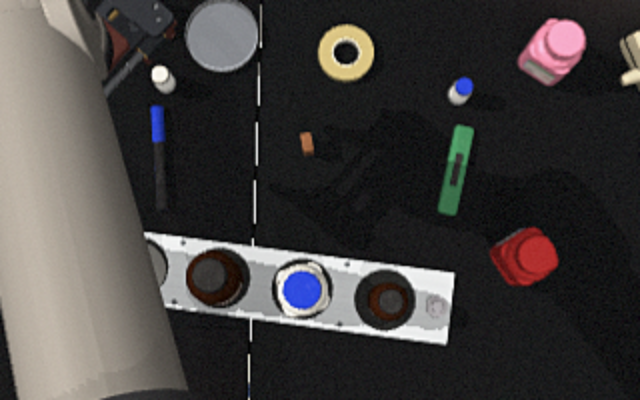

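The arm hides disc 1 in this view; the other three bottles stand centred at (217,277), (302,290) and (387,300). I'll check the rinse bottle from the side camera.

```bash
python3 -c "
from meas import *
p,d=look('side','s10');C=cloud('side',d)
for a in[(.484,.2,.173),(.474,.101,.148),(.463,.001,.118),(.454,-.098,.103)]: print(a,tops(C,*a,.007))
"
```

```text
(0.484, 0.2, 0.173) [4.82833329e-01 2.04351297e-01 3.90966266e-02 3.96905600e-02
 1.70599123e-01 1.51000000e+02]
(0.474, 0.101, 0.148) [4.76310724e-01 1.04140518e-01 3.52178530e-02 3.67555093e-02
 1.45934219e-01 1.08000000e+02]
(0.463, 0.001, 0.118) [4.63890707e-01 2.24353772e-03 4.20781301e-02 4.10055915e-02
 1.16265006e-01 1.07000000e+02]
(0.454, -0.098, 0.103) [ 4.54486818e-01 -9.63479865e-02  2.77101588e-02  2.87963101e-02
  1.00182171e-01  5.00000000e+01]
```

View pics/s10.png

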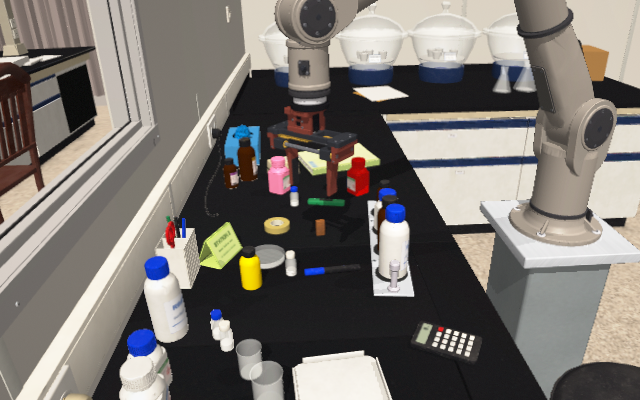

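The rinse bottle stands upright on disc 1 at (394,245), beside the post. The side camera reads about +4 mm in y at these near positions, as it does for the amber bottle, so the rinse bottle is within about 2 mm of centre. All four are in order and the gripper is clear, so I'm handing in.

```bash
python3 -c "
from station import manip
print(manip.finish_job())"
```

```text
the job is handed in; nothing more can be done
None
```

All four bottles are upright, released and within about 2 mm of centre on their discs, in height order from the post: rinse, amber, reagent C, small; the job was handed in at about 26 s (no verdict was returned).

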